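Pack and lock the sample transport carrier

TASK

Pack the sample jars from the cream tray into the transport carrier: stand each blue-capped jar upright in the blue bin and each yellow-capped jar upright in the yellow bin. When all are in, push the carrier's black lock slide fully home to the end with the red stop mark, and then tighten the brass wing nut clockwise until it stops, without forcing the gripper against the two red guard posts beside it. Leave everything else on the bench, white-capped jar included, where it is.

Things in the scene. Friction and masses are not known exactly. Their poses are not given: they have to be found in the camera images.
- blue1: Sample jar: upright plain cylinder, 58 mm diameter, 58 mm tall, white with its top 16 mm a blue screw cap, 0.08 to 0.17 kg. Origin at the centre of its underside, z up through the cap. Four to six of the six jars are present (None from the start: absent); those present start standing on the cream tray, their centres at least about 80 mm apart.
- blue2: Sample jar: upright plain cylinder, 58 mm diameter, 58 mm tall, white with its top 16 mm a blue screw cap, 0.08 to 0.17 kg. Origin at the centre of its underside, z up through the cap. Four to six of the six jars are present (None from the start: absent); those present start standing on the cream tray, their centres at least about 80 mm apart.
- blue3: Sample jar: upright plain cylinder, 58 mm diameter, 58 mm tall, white with its top 16 mm a blue screw cap, 0.08 to 0.17 kg. Origin at the centre of its underside, z up through the cap. Four to six of the six jars are present (None from the start: absent); those present start standing on the cream tray, their centres at least about 80 mm apart.
- yellow1: Sample jar: upright plain cylinder, 58 mm diameter, 58 mm tall, white with its top 16 mm a yellow screw cap, 0.08 to 0.17 kg. Origin at the centre of its underside, z up through the cap. Four to six of the six jars are present (None from the start: absent); those present start standing on the cream tray, their centres at least about 80 mm apart.
- yellow2: Sample jar: upright plain cylinder, 58 mm diameter, 58 mm tall, white with its top 16 mm a yellow screw cap, 0.08 to 0.17 kg. Origin at the centre of its underside, z up through the cap. Four to six of the six jars are present (None from the start: absent); those present start standing on the cream tray, their centres at least about 80 mm apart.
- yellow3: Sample jar: upright plain cylinder, 58 mm diameter, 58 mm tall, white with its top 16 mm a yellow screw cap, 0.08 to 0.17 kg. Origin at the centre of its underside, z up through the cap. Four to six of the six jars are present (None from the start: absent); those present start standing on the cream tray, their centres at least about 80 mm apart.
- tray: Cream tray, fixed to the bench, 320 mm (its x) by 290 mm (its y), rim 16 mm high, walls and floor 5 mm thick. Origin at the centre of its underside; inner floor at z = 5 mm.
- carrier: Transport carrier, fixed to the bench: white base plate 250 mm (its x) by 460 mm (its y), 12 mm thick, with a bin at each end (along y) and between them an aluminium console, 225 (x) by 138 mm (y), top at z = 42 mm, bearing the lock slide (x = -70 mm) and the wing nut and posts (x = +40 mm). Origin: centre of the underside, z up. Carrier and tray may swap sides of the bench.
- blue_bin: Open blue bin fixed on the carrier: 220 mm (its x) by 140 mm (its y), 50 mm high, walls and floor 5 mm. Origin at the centre of its underside, 12 mm above the bench (inner floor 17 mm above it); axes parallel to the carrier's; centre 152 mm from the carrier's along carrier y, at either end. Three jars fit in a row along its x.
- yellow_bin: Open yellow bin, the same as the blue bin, at the other end of the carrier.
- lock (a joint): Travel of the lock slide in m: 0 to 0.080 (end stop, the end with the red stop mark), growing towards the carrier's +y. Starts at 0 to 0.03. Stays where it is left; about 1.5 N of friction.
- lock_top (a point): Centre of the top of the lock slide's black grip, a block 28 mm (carrier x) by 20 mm (carrier y) by 40 mm tall, whose top is 96.5 mm above the bench. It runs along carrier y on an aluminium track 40 mm wide, top 56 mm above the bench.
- nut (a joint): Angle of the brass wing nut in rad: grows clockwise seen from above (tightening). Starts at 0.8 to 1.4, loose; tight against its hard stop at 5.4. At angle q the wings' line is turned from carrier x by -q about carrier z. Friction about 0.06 N m; it stays where it is left and neither rises nor sinks.
- nut_grip (a point): On the wing nut's axis at gripping height, 80 mm above the bench, at x = 40 mm, y = 0 in the carrier's frame. The two wings form one flat upright bar 12 mm thick and about 60 mm from tip to tip, from 55 to 86 mm above the bench (tips to 92 mm), over a round hub 22 mm across, 45 to 53 mm up: keep the fingertips above the hub. Stud end to 93 mm at the centre.
- posts: Two fixed red guard posts beside the wing nut, each 12 mm in diameter, tops 78 mm above the bench, at 50 mm from the nut's axis on the carrier's +y and -y sides (44 mm clear from the axis to a post's face). Fingers that open across the carrier's y, that is, with the wings near carrier x, may hit them; with the wings near carrier y there is room. This entry's origin is the carrier's origin.
- thermometer: Bystander: black probe thermometer lying on the tray along its edge (tray y about -124 mm), 185 mm long, 22 mm wide, 18 mm high; origin on its underside, 80 mm from the handle end.
- white_jar: Bystander: white-capped blank jar, same shape as the sample jars, standing on the bench beyond the tray and carrier.
- tape: Bystander: roll of blue tape lying flat on the bench beyond the tray and carrier, 90 mm across, 24 mm high; origin at the centre of its underside.
Not all that is in view belongs to the job. What is shaped like the blue1 but turquoise is not meant.

How it is judged:
By the outcome, as a careful person would: the job done as asked, in the order asked, and still so for the second after the job is handed in, with the robot touching nothing.
Of blue1, blue2, blue3, yellow1, yellow2, yellow3 only 4 to 6 are there at a start; the rules pass over those that are not, and their reading is None.
At some moment in a run one of blue1, blue2, blue3, yellow1, yellow2, yellow3 may be knocked a few centimetres aside while the robot is not near it.
It also fails if it takes over 210 s, if anything falls off the work surface, if the arm or the gripper's body presses on something with over 40 N, if the wrist force passes 120 N, or if a joint passes its speed limit or range.

ROBOT

A 7-joint arm with a two-finger parallel gripper is mounted at the origin on the work surface. World frame = base frame: x ahead of the robot, y to its left, z up, the work surface at z = 0. Lengths are in m, angles in rad, forces in N, time in s.
With the tool pointing down it reaches from about 0.425 to 0.925 m from the base axis. Payload 6.8 kg.
Tool frame: the origin (TCP) lies on the mounting face of the last link; the fingertips stand 173 mm ahead of it and the grasp point (between the pads) lies 155 mm ahead of it; z points along the fingers, y is the line along which they close (so a half turn about z gives the same grasp; the last joint's range is limited). The gripper opens to 85 mm and grips with 20 to 120 N. Pads are 22 mm wide; open, the fingers measure 114 mm over their backs; the gripper's body (76 mm by 85 mm) begins 54 mm behind the grasp point. The pads swing forward as they close: fully open they stand 13 mm farther back than shut.
Start: joints at [1.202, 0.477, 0.022, 1.555, -0.011, 1.109, -0.083], TCP at [0.174, -0.652, 0.405] pointing down, gripper open.
Joint ranges: [-2.96, 2.96], [-0.34, 2.1], [-1.41, 1.46], [0.24, 2.44], [-1.37, 4.51], [0.17, 1.92], [-2.96, 2.96]. Speed limits (rad/s): [2.39, 2.39, 3.14, 3.14, 3.14, 3.14, 3.14].

INTERFACE

Orientations are given as a unit quaternion [w, x, y, z].
In Python, from station import bot gives the robot as it stands. The module is installed in compiled form; this text tells all that it offers.
- The arm moves only by the shell command python3 -m pendant 'ROWS' [FORCE]. ROWS is JSON, a list of rows, each a list of 5 numbers: the finger opening in m, from 0 to 0.0854, then the shift along the tool's x, y, z in m, then the turn about the tool's z in degrees. In form: [[jaw, x, y, z, yaw], ...]. A call has 1 to 12 rows; each row shifts and turns the commanded pose from where the row before left it, along the tool's axes as they then stand; what a row does not reach is not made up. A row lasts 1/12 s, in which the tool goes at most 41.7 mm and 7.16 degrees, less where a joint would pass 70% of its speed; a pose out of reach is approached as far as the arm can. A call with a gripper value outside its range is refused whole. The fingers move at their own pace and stop on an object; FORCE is the grip in N (left out, the last holds). Time passes only in rows, so rows that do not move let the fingers close. It gives the time, the measured TCP pose, the force, the opening and the grip force at its end, in the units of the state.
- bot.get_obs(): the state, without advancing time (a new reading comes with each control period).
- bot.read_camera(name): name is "side" or "top" or "wrist"; returns (picture, depth): 400x640x3 uint8, blue, green, red; 400x640 float32, m along the optical axis (not along the pixel's ray), 0 where there is no reading.
- bot.camera_model(name): a dict with "intrinsics" (3x3 intrinsics, pixels), "R" (3x3) and "t" (3): a world point X has camera coordinates R X + t. Camera axes: x right, y down, z forward; pixel columns grow to the right and rows downward; lengths in m; the calibration is good to about 2 mm. A picture is of the moment at which its call begins: read the wrist's pose just before it. camera_model takes no time and is no camera call; for the wrist camera it gives the pose at the moment of the call.
- bot.hand_in(): hands the job in; it is judged then, once.
Trained networks look in the newest picture that a camera, given by its name, has taken for a name from the list of things; names that differ only in an ending like _2 or _b are one class to them, and where a whole thing is asked for, a point or a joint stands for the part that bears it (a point fixed in the world has none). Each returns a list of dicts, best first, with "score" (0 to 1); they miss things now and then, are a little off and sometimes report something else, mostly with a low value. They report only what shows in the picture. A call takes as long as a camera call. They do not tell look-alikes from the thing itself.
- bot.boxes_of(name, camera): "at" ([column, row] in pixels, amid what is visible of it).
- bot.trace(name, camera): "mask" (400x640 bool, what is visible of it) and "at" ([column, row] in pixels, amid what is visible of it).
- bot.pinpoint(name, camera): "at" ([column, row] in pixels: a listed point, or the origin of a listed thing).
The state is a dict: "t": time; "q": joint angles; "joint_vel": joint speeds; "joint_torque": joint torques, N m; "eef_pos": TCP position; "tool_rot": TCP orientation; "contact_force": force on the tool from outside, world axes, zero at the start; "torque": the same for the moment, N m; "gripper_width": opening from 0.0 (shut) to 1.0 (fully open); "grasp_force": force on a finger pad.
Only numpy, scipy, OpenCV 4.12 (cv2) and the standard library are available. Lean on these libraries where they do the work, as an engineer would, in place of code of your own. Each camera call takes 0.05 s, during which the arm holds its last target. There are 200 camera calls.

## Working session

There is one attempt and no reset: what is moved stays moved. The work goes in short steps, Python scripts to look and compute and a shell command to move; the robot and the scene stay as the last step left them, time stands still between calls to the robot, and variables do not carry over. Pictures are saved under pics/ and viewed, at most 14 in all, crops included, and the job is handed in when it is done.

```bash
mkdir -p pics; ls
cat > h.py <<'E'
from station import bot
import numpy as np, cv2
from scipy.spatial.transform import Rotation as Ro
def world(cam,uv,z=None,depth=None,m=None):
    m=m or bot.camera_model(cam);K,R,t=map(np.array,(m["intrinsics"],m["R"],m["t"]))
    r=np.linalg.inv(K)@np.array([uv[0],uv[1],1.]);c=-R.T@t;d=R.T@r
    s=depth if z is None else (z-c[2])/d[2]
    return c+s*d
def pose():
    o=bot.get_obs();q=o["tool_rot"];return np.array(o["eef_pos"]),Ro.from_quat([q[1],q[2],q[3],q[0]]).as_matrix()
def go(target):
    p,R=pose();return np.round(R.T@(np.array(target)-p),4)
E
python3 - <<'E'
from h import *
o=bot.get_obs();print(o)
for c in("top","side"):
    p,d=bot.read_camera(c);cv2.imwrite(f"pics/{c}0.png",p);print(c,bot.camera_model(c))
E
```

```text
pics
{'t': 0.0, 'q': array([ 1.20191194,  0.47779803,  0.02239893,  1.55645427, -0.01152906,
        1.10935186, -0.08308184]), 'joint_vel': array([-9.26305583e-04,  1.14411315e-03, -1.54543020e-03, -1.56825637e-03,
       -4.33571001e-04, -1.09799178e-03,  6.65361583e-05]), 'joint_torque': array([-2.38246082e-05, -5.96458054e+01,  1.60772435e+00, -2.81195140e+01,
        1.24096207e-02,  9.10982693e-03, -7.42205742e-06]), 'eef_pos': array([ 0.17394794, -0.65190712,  0.40372679]), 'tool_rot': array([-9.21468865e-04,  9.91512215e-01,  1.30010158e-01, -1.92266816e-04]), 'contact_force': array([ 0.71280979, -0.71986544,  0.06757747]), 'torque': array([0.00745621, 0.04536773, 0.01470856]), 'grasp_force': 0.0, 'gripper_width': 0.9992319042202799}
top {'intrinsics': array([[445.79205809,   0.        , 324.62802908],
       [  0.        , 445.79205809, 198.68576138],
       [  0.        ,   0.        ,   1.        ]]), 'R': array([[-0.0097485 , -0.99956443, -0.02785523],
       [-0.9903131 ,  0.01350936, -0.13819356],
       [ 0.13850967,  0.02623822, -0.99001345]]), 't': array([0.02914015, 0.59463853, 1.40362711])}
side {'intrinsics': array([[395.99088521,   0.        , 325.35960458],
       [  0.        , 395.99088521, 203.3558273 ],
       [  0.        ,   0.        ,   1.        ]]), 'R': array([[-0.87198154, -0.48946706, -0.00837766],
       [-0.31902832,  0.5811601 , -0.74864803],
       [ 0.37130731, -0.65013455, -0.66291474]]), 't': array([0.50896898, 0.26884571, 0.90236281])}
```

View pics/top0.png

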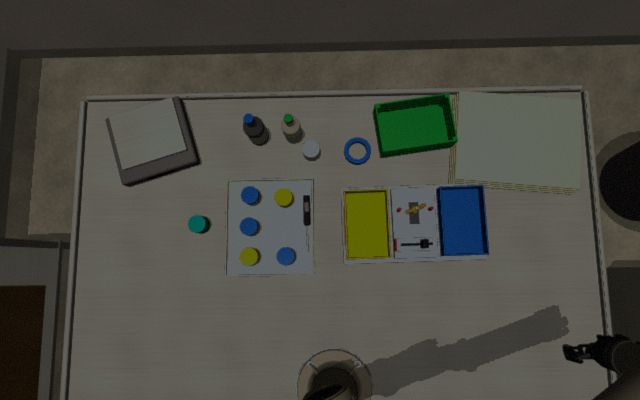

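View pics/side0.png

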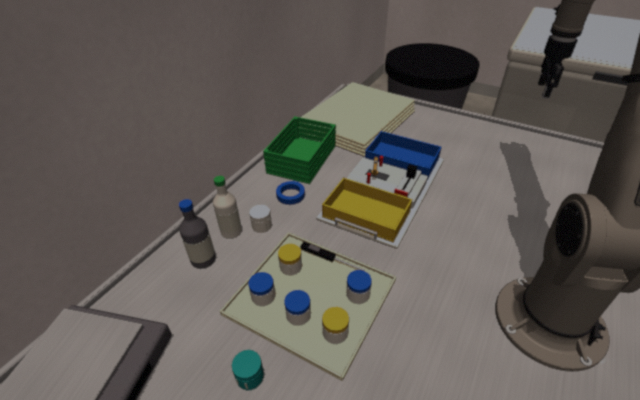

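The top view shows blue caps at (250,195), (249,227) and (286,256), and yellow caps at (284,198) and (249,257). The yellow bin is at (367,225), the blue bin at (462,221), and the lock grip at about (427,244) with its red stop at (395,244). The nut is at (416,210). Look-alikes are the turquoise jar (198,224), the white jar (311,149), the tape (357,151) and the bottle cap (250,120). I choose the five caps on the tray.

```bash
cat >> h.py <<'E'
def cloud(cam):
    m=bot.camera_model(cam);p,d=bot.read_camera(cam)
    K,R,t=map(np.array,(m["intrinsics"],m["R"],m["t"]))
    v,u=np.mgrid[0:400,0:640];r=np.stack([u,v,np.ones_like(u)],-1)@np.linalg.inv(K).T
    return p,(r*d[...,None]-t)@R,d
def masks(p):
    h=cv2.cvtColor(p,cv2.COLOR_BGR2HSV);H,S,V=h[...,0],h[...,1],h[...,2]
    return {"blue":(H>100)&(H<125)&(S>110)&(V>60),"yellow":(H>20)&(H<35)&(S>150)&(V>60)}
def jars(cam="top"):
    p,W,d=cloud(cam);out=[]
    for n,m in masks(p).items():
        m=m&(d>0)&(W[...,2]>.05)&(W[...,2]<.09)
        k,l,s,c=cv2.connectedComponentsWithStats(m.astype(np.uint8))
        for i in range(1,k):
            if s[i,4]>60:
                w=W[l==i];out.append((n,s[i,4],c[i].round(),w.mean(0).round(4),np.median(w[:,2]).round(4),np.ptp(w[:,:2],axis=0).round(3)))
    return p,W,out
E
python3 - <<'E'
from h import *
p,W,o=jars()
for x in o:print(*x)
for n,m in masks(p).items():
    mm=m.copy();mm[:,:330]=0;mm[:180]=0
    mm&=(W[...,2]>.052)&(W[...,2]<.075)
    print(n,mm.sum(),cv2.minAreaRect(W[mm][:,:2].astype(np.float32)*1000))
cv2.imwrite("pics/crop1.png",cv2.resize(np.hstack([p[170:285,215:325],p[170:285,380:490]]),None,fx=3.5,fy=3.5,interpolation=2))
for n in("nut_grip","lock_top","carrier","tray"):
    a=bot.pinpoint(n,"top")
    z={"nut_grip":.08,"lock_top":.0965}.get(n,0)
    if a:print(n,a[0],world("top",a[0]["at"],z))
E
```

```text
blue 298 [463. 222.] [ 0.5137 -0.4132  0.064 ] 0.064 [0.221 0.143]
blue 240 [249. 195.] [0.608  0.2633 0.0651] 0.0652 [0.056 0.054]
blue 244 [248. 226.] [0.5074 0.2655 0.0648] 0.0646 [0.054 0.055]
blue 256 [285. 256.] [0.4125 0.1467 0.065 ] 0.065 [0.053 0.054]
yellow 236 [283. 197.] [0.5995 0.1544 0.065 ] 0.065 [0.052 0.052]
yellow 265 [367. 230.] [ 0.4905 -0.1124  0.0639] 0.064 [0.219 0.143]
yellow 247 [249. 256.] [0.4125 0.2624 0.0653] 0.0651 [0.05  0.055]
blue 298 ((519.7673950195312, -415.0667724609375), (219.34841918945312, 139.7985382080078), 1.4345521926879883)
yellow 298 ((512.657470703125, -154.89442443847656), (217.86709594726562, 228.0058135986328), 1.3017860651016235)
nut_grip {'at': [413.2, 208.7], 'score': 0.62} [ 0.55417201 -0.25566275  0.08      ]
lock_top {'at': [426.5, 239.1], 'score': 0.57} [ 0.45817412 -0.28982866  0.0965    ]
carrier {'at': [412.9, 221.9], 'score': 0.62} [ 0.51959114 -0.26683989  0.        ]
tray {'at': [271.5, 227.7], 'score': 0.6} [0.50599081 0.2005541  0.        ]
```

View pics/crop1.png

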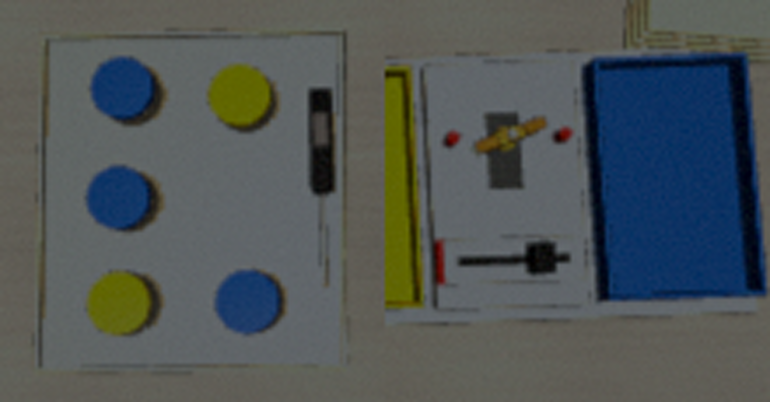

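The crop confirms the choice. It shows five jars on the tray, the slide with its red stop at the carrier's +y (left) end, and the wings near carrier y. I'll set out, yawing to the carrier first.

```bash
python3 -m pendant '[[0.085,0,0,0,6.75],[0.085,0,0,0,6.75],[0.085,0.025,-0.033,-0.005,0],[0.085,0.025,-0.033,-0.005,0],[0.085,0.025,-0.033,-0.005,0],[0.085,0.025,-0.033,-0.005,0],[0.085,0.025,-0.033,-0.005,0],[0.085,0.025,-0.033,-0.005,0],[0.085,0.025,-0.033,-0.005,0],[0.085,0.025,-0.033,-0.005,0],[0.085,0.025,-0.033,-0.005,0],[0.085,0.025,-0.033,-0.005,0]]' 40
python3 - <<'E'
from h import *
p,R=pose();print(p,R.round(3)[:,0],bot.get_obs()["q"].round(2))
print(go([0.5995,.1544,.33]))
E
```

```text
t: 1.35
eef_pos: [0.4162, -0.3144, 0.4553]
tool_rot: [0.0, 1.0, 0.012, 0.0]
contact_force: [0.9, -1.0, 0.8]
gripper_width: 0.993
grasp_force: 0.0
[ 0.41616478 -0.3144203   0.45527552] [1.    0.025 0.001] [ 0.64  0.18 -0.13  1.85  0.03  1.11 -1.04]
[ 0.1949 -0.4642  0.1251]
```

```bash
python3 -m pendant '[[0.085,0.0155,-0.0370,0.010,0],[0.085,0.0155,-0.0370,0.010,0],[0.085,0.0155,-0.0370,0.010,0],[0.085,0.0155,-0.0370,0.010,0],[0.085,0.0155,-0.0370,0.010,0],[0.085,0.0155,-0.0370,0.010,0],[0.085,0.0155,-0.0370,0.010,0],[0.085,0.0155,-0.0370,0.010,0],[0.085,0.0155,-0.0370,0.010,0],[0.085,0.0155,-0.0370,0.010,0],[0.085,0.0155,-0.0370,0.010,0],[0.085,0,0,0,0]]'
cat > look.py <<'E'
from h import *
import sys
p,W,o=jars(sys.argv[1] if len(sys.argv)>1 else "top")
for x in o:print(*x)
p,R=pose();print("tcp",p.round(4),"xaxis",R[:,0].round(3))
E
python3 look.py; python3 -c "
from h import *
print(go([0.5995,.1544,.198]))"
```

```text
t: 2.35
eef_pos: [0.5762, 0.104, 0.3433]
tool_rot: [-0.003, 1.0, 0.018, -0.0]
contact_force: [0.3, 0.9, 0.4]
gripper_width: 0.996
grasp_force: 0.0
blue 308 [463. 221.] [ 0.5169 -0.4124  0.0638] 0.0636 [0.221 0.145]
blue 242 [249. 195.] [0.608  0.263  0.0653] 0.0652 [0.056 0.055]
blue 248 [248. 226.] [0.5072 0.265  0.0652] 0.0656 [0.054 0.056]
blue 224 [284. 256.] [0.4116 0.1498 0.0652] 0.0654 [0.053 0.05 ]
yellow 296 [367. 226.] [ 0.5043 -0.11    0.0635] 0.0634 [0.219 0.143]
yellow 247 [249. 256.] [0.4124 0.2623 0.0649] 0.0651 [0.05  0.055]
tcp [0.5758 0.1001 0.3437] xaxis [ 0.999  0.033 -0.001]
[ 0.0257 -0.053   0.1458]
```

```bash
python3 -m pendant '[[0.085,0.0128,-0.0265,0.01,0],[0.085,0.0128,-0.0265,0.01,0],[0.085,0,0,0.01,0],[0.085,0,0,0,0]]'
python3 look.py wrist; python3 -c "
from h import *
print(go([0.5995,.1544,.198]))
cv2.imwrite('pics/w1.png',bot.read_camera('wrist')[0])"
```

```text
t: 2.73
eef_pos: [0.5994, 0.149, 0.3128]
tool_rot: [0.0, 1.0, 0.014, -0.001]
contact_force: [-0.6, -0.8, 0.0]
gripper_width: 0.994
grasp_force: 0.0
blue 4784 [167. 195.] [0.6093 0.2616 0.0638] 0.0638 [0.057 0.057]
blue 518 [160. 296.] [0.5257 0.2767 0.0636] 0.0637 [0.028 0.033]
yellow 4721 [318. 208.] [0.602  0.154  0.0635] 0.0638 [0.057 0.056]
yellow 1809 [586. 234.] [ 0.5851 -0.0473  0.0605] 0.062 [0.106 0.048]
tcp [0.5995 0.1475 0.3137] xaxis [ 1.     0.025 -0.002]
[ 0.0005 -0.007   0.1156]
```

View pics/w1.png

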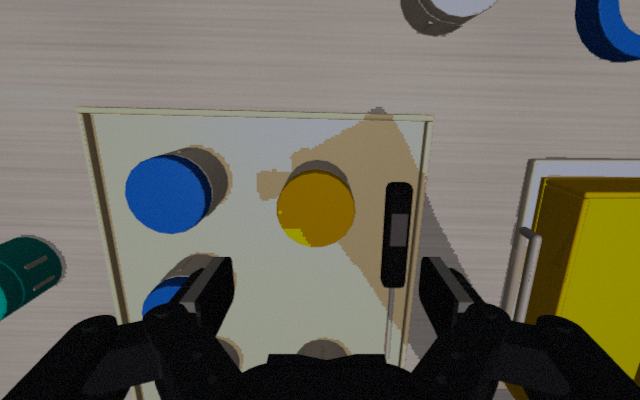

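The wrist view has the yellow cap at (318,208) and the thermometer at (398,240), clear of the right finger. The top and wrist cameras agree to about 2 mm. I'll descend and grip.

```bash
python3 -m pendant '[[0.085,0.002,-0.0065,0.03,0],[0.085,0,0,0.035,0],[0.085,0,0,0.035,0],[0.085,0,0,0.0137,0],[0.085,0,0,0,0],[0.05,0,0,0,0],[0.05,0,0,0,0],[0.05,0,0,0,0],[0.05,0,0,0,0],[0.05,0,0,0,0],[0.05,0,0,0,0]]' 40
python3 -c "
from h import *
print(go([0.562,-.110,.34]))"
```

```text
t: 3.75
eef_pos: [0.603, 0.1553, 0.2038]
tool_rot: [-0.0, 1.0, 0.012, 0.002]
contact_force: [-0.8, -0.1, 7.7]
gripper_width: 0.665
grasp_force: 43.3
[-0.047   0.2641 -0.1367]
```

```bash
python3 -m pendant '[[0.05,0,0,-0.034,0],[0.05,0,0,-0.034,0],[0.05,0,0,-0.034,0],[0.05,-0.005,0.030,-0.034,0],[0.05,-0.006,0.0335,0,0],[0.05,-0.006,0.0335,0,0],[0.05,-0.006,0.0335,0,0],[0.05,-0.006,0.0335,0,0],[0.05,-0.006,0.0335,0,0],[0.05,-0.006,0.0335,0,0],[0.05,-0.006,0.0335,0,0],[0.05,0,0,0,0]]'
python3 -m pendant '[[0.05,0,0,0,0],[0.05,0,0,0,0]]' >/dev/null
python3 -c "
from h import *
print(go([0.562,-.110,.218]));print(bot.get_obs()['gripper_width'])
p,W,d=cloud('wrist')
m=masks(p)['yellow']&(W[...,2]>.05)&(W[...,2]<.075);print(cv2.minAreaRect(W[m][:,:2].astype(np.float32)*1000),m.sum())
cv2.imwrite('pics/w2.png',p)"
```

```text
t: 4.75
eef_pos: [0.5602, -0.1164, 0.335]
tool_rot: [0.003, 1.0, 0.007, 0.0]
contact_force: [-0.7, -1.8, -1.2]
gripper_width: 0.664
grasp_force: 43.3
[-1.00e-04  2.50e-03  1.17e-01]
0.6672022116351161
((513.4754638671875, -163.23092651367188), (216.55166625976562, 241.70465087890625), 1.2762267589569092) 4032
```

View pics/w2.png

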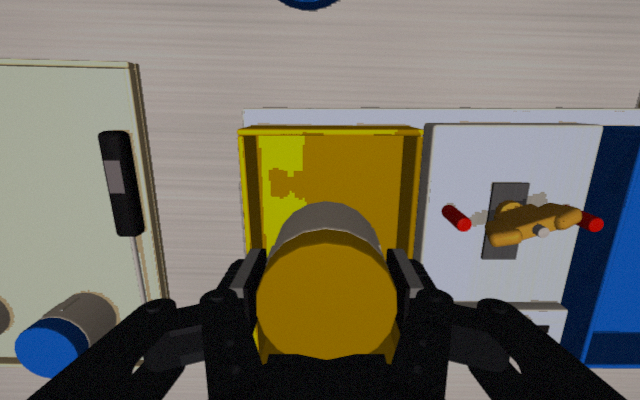

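The wrist view shows the yellow jar held upright over the yellow bin, with the bin rim at columns 240–420 and the nut at (540,232). It lines up, so I'll lower and release.

```bash
python3 -m pendant '[[0.05,0,0.002,0.035,0],[0.05,0,0,0.035,0],[0.05,0,0,0.033,0],[0.05,0,0,0.012,0],[0.05,0,0,0.003,0],[0.05,0,0,0,0],[0.072,0,0,0,0],[0.072,0,0,0,0],[0.072,0,0,0,0],[0.072,0,0,-0.02,0],[0.072,0,0,-0.035,0],[0.085,0,0,-0.04,0]]'
python3 look.py; python3 -c "
from h import *
print(go([0.412,.2624,.31]))"
```

```text
t: 5.97
eef_pos: [0.5611, -0.1097, 0.3109]
tool_rot: [-0.0, 1.0, 0.013, -0.002]
contact_force: [0.2, -1.6, 0.1]
gripper_width: 0.957
grasp_force: 0.0
blue 305 [463. 221.] [ 0.5163 -0.4139  0.0638] 0.0638 [0.221 0.146]
blue 240 [249. 195.] [0.608  0.2631 0.0649] 0.065 [0.057 0.055]
blue 249 [248. 226.] [0.5074 0.2651 0.0648] 0.0649 [0.052 0.056]
blue 256 [285. 256.] [0.4124 0.1468 0.0653] 0.0655 [0.053 0.054]
yellow 107 [350. 240.] [ 0.4583 -0.0577  0.0635] 0.0634 [0.161 0.072]
yellow 245 [249. 256.] [0.4124 0.2624 0.065 ] 0.0652 [0.05  0.055]
tcp [ 0.5643 -0.1098  0.3202] xaxis [1.    0.025 0.01 ]
[-0.1429 -0.3759  0.0081]
```

```bash
python3 -m pendant '[[0.085,-0.013,-0.0343,0,0],[0.085,-0.013,-0.0343,0,0],[0.085,-0.013,-0.0343,0,0],[0.085,-0.013,-0.0343,0,0],[0.085,-0.013,-0.0343,0,0],[0.085,-0.013,-0.0343,0,0],[0.085,-0.013,-0.0343,0,0],[0.085,-0.013,-0.0343,0,0],[0.085,-0.013,-0.0343,0,0],[0.085,-0.013,-0.0343,0,0],[0.085,-0.013,-0.0343,0,0],[0.085,0,0,0,0]]'
python3 look.py wrist;  python3 look.py|grep -v "0.5.*-0.4"; python3 -c "
from h import *
print(go([0.412,.2624,.2]),bot.get_obs()['q'].round(2))"
```

```text
t: 7.02
eef_pos: [0.4061, 0.2709, 0.3124]
tool_rot: [-0.003, 1.0, 0.018, 0.001]
contact_force: [0.3, 0.0, -0.0]
gripper_width: 0.993
grasp_force: 0.0
blue 6748 [342.  61.] [0.5077 0.2647 0.0637] 0.0637 [0.057 0.057]
blue 4622 [499. 210.] [0.4128 0.1473 0.0637] 0.0638 [0.056 0.057]
yellow 4770 [338. 204.] [0.4136 0.2629 0.0635] 0.0638 [0.056 0.056]
tcp [0.4076 0.2678 0.312 ] xaxis [0.999 0.033 0.001]
blue 242 [249. 195.] [0.6077 0.263  0.065 ] 0.0652 [0.056 0.056]
blue 250 [248. 226.] [0.5073 0.265  0.0651] 0.065 [0.054 0.055]
blue 249 [285. 256.] [0.4131 0.1464 0.065 ] 0.065 [0.053 0.055]
yellow 150 [383. 219.] [ 0.5257 -0.1607  0.0639] 0.0638 [0.216 0.119]
yellow 142 [350. 233.] [ 0.4828 -0.058   0.064 ] 0.0641 [0.213 0.091]
yellow 264 [366. 208.] [ 0.5586 -0.1073  0.0767] 0.0769 [0.057 0.054]
tcp [0.4087 0.2654 0.3116] xaxis [1.    0.029 0.001]
[0.0031 0.0032 0.1116] [-0.31  0.33 -0.46  2.06  0.2   0.8  -2.44]
```

```bash
python3 -m pendant '[[0.085,0.002,0.001,0.03,0],[0.085,0,0,0.033,0],[0.085,0,0,0.033,0],[0.085,0,0,0.0137,0],[0.085,0,0,0,0],[0.05,0,0,0,0],[0.05,0,0,0,0],[0.05,0,0,0,0],[0.05,0,0,0,0],[0.05,0,0,0,0],[0.05,0,0,0,0]]' 40
python3 -c "
from h import *
print(go([0.466,-.112,.34]))"
```

```text
t: 8.03
eef_pos: [0.4123, 0.2628, 0.2029]
tool_rot: [-0.001, 1.0, 0.012, 0.001]
contact_force: [-0.4, -1.7, 8.7]
gripper_width: 0.67
grasp_force: 43.4
[ 0.0449  0.3759 -0.1373]
```

```bash
python3 -m pendant '[[0.05,0,0,-0.034,0],[0.05,0,0,-0.034,0],[0.05,0,0,-0.034,0],[0.05,0.015,0.020,-0.034,0],[0.05,0.015,0.035,0,0],[0.05,0.015,0.035,0,0],[0.05,0.015,0.035,0,0],[0.05,0.01,0.038,0,0],[0.05,0.005,0.038,0,0],[0.05,0,0.038,0,0],[0.05,-0.01,0.038,0,0],[0.05,-0.01,0.038,0,0]]'
python3 -m pendant '[[0.05,-0.010,0.036,0,0],[0.05,0,0.025,0,0],[0.05,0,0,0,0],[0.05,0,0,0,0],[0.05,0,0,0,0]]' 
python3 -c "
from h import *
print(go([0.466,-.112,.217]))"
```

```text
t: 9.03
eef_pos: [0.4738, -0.0525, 0.3376]
tool_rot: [0.0, 1.0, 0.012, 0.001]
contact_force: [0.8, -0.5, -1.6]
gripper_width: 0.672
grasp_force: 44.2
t: 9.45
eef_pos: [0.4657, -0.1112, 0.3373]
tool_rot: [-0.0, 1.0, 0.013, 0.0]
contact_force: [-0.2, 0.3, -1.3]
gripper_width: 0.664
grasp_force: 44.2
[0.0002 0.0009 0.1203]
```

```bash
python3 -m pendant '[[0.05,0,0,0.035,0],[0.05,0,0,0.035,0],[0.05,0,0,0.033,0],[0.05,0,0,0.014,0],[0.05,0,0,0.004,0],[0.05,0,0,0,0],[0.072,0,0,0,0],[0.072,0,0,0,0],[0.072,0,0,0,0],[0.072,0,0,-0.02,0],[0.072,0,0,-0.035,0],[0.085,0,0,-0.04,0]]'
python3 look.py; python3 -c "
from h import *
print(go([0.412,.147,.31]))"
```

```text
t: 10.45
eef_pos: [0.465, -0.1113, 0.3109]
tool_rot: [-0.001, 1.0, 0.013, -0.002]
contact_force: [1.2, -0.3, 0.1]
gripper_width: 0.963
grasp_force: 0.0
blue 303 [463. 221.] [ 0.5149 -0.4135  0.064 ] 0.0642 [0.221 0.145]
blue 243 [249. 195.] [0.6078 0.2629 0.0652] 0.065 [0.056 0.056]
blue 248 [248. 226.] [0.5074 0.2652 0.0647] 0.0647 [0.054 0.055]
blue 255 [285. 256.] [0.4125 0.1468 0.065 ] 0.0651 [0.053 0.054]
yellow 62 [345. 210.] [ 0.5532 -0.043   0.0643] 0.0642 [0.125 0.014]
yellow 147 [366. 205.] [ 0.5694 -0.108   0.0773] 0.0773 [0.038 0.054]
tcp [ 0.4679 -0.1115  0.319 ] xaxis [1.    0.026 0.009]
[-0.0493 -0.2599  0.0082]
```

```bash
python3 -m pendant '[[0.085,0,-0.0325,0,0],[0.085,0,-0.0325,0,0],[0.085,0,-0.0325,0,0],[0.085,-0.010,-0.0325,0,0],[0.085,-0.010,-0.0325,0,0],[0.085,-0.010,-0.0325,0,0],[0.085,-0.010,-0.0325,0,0],[0.085,-0.008,-0.0325,0,0],[0.085,0,0,0,0],[0.085,0,0,0,0],[0.085,0,0,0,0]]'
python3 look.py;python3 look.py wrist; python3 -c "
from h import *
print(go([0.413,.147,.2]),bot.get_obs()['q'].round(2))"
```

```text
t: 11.42
eef_pos: [0.4113, 0.1467, 0.3111]
tool_rot: [0.0, 1.0, 0.013, 0.0]
contact_force: [-0.3, -0.3, -0.1]
gripper_width: 0.997
grasp_force: 0.0
blue 302 [463. 221.] [ 0.5156 -0.4137  0.0641] 0.0643 [0.221 0.144]
blue 241 [249. 195.] [0.6079 0.2628 0.0653] 0.0653 [0.056 0.057]
blue 247 [248. 226.] [0.5074 0.2652 0.0652] 0.0655 [0.054 0.056]
yellow 293 [367. 226.] [ 0.5039 -0.111   0.0638] 0.0638 [0.219 0.143]
yellow 263 [366. 208.] [ 0.5587 -0.1074  0.0772] 0.0773 [0.057 0.054]
yellow 270 [367. 238.] [ 0.4658 -0.1088  0.0766] 0.0769 [0.056 0.056]
tcp [0.4114 0.1461 0.311 ] xaxis [1.    0.024 0.   ]
blue 6844 [141.  64.] [0.5078 0.2639 0.0637] 0.0637 [0.057 0.058]
blue 4598 [324. 211.] [0.413  0.1466 0.0638] 0.0638 [0.057 0.056]
yellow 2499 [613. 147.] [ 0.4605 -0.0504  0.0615] 0.0622 [0.152 0.057]
tcp [0.4115 0.1458 0.3109] xaxis [1.    0.023 0.   ]
[ 0.0015 -0.0012  0.1109] [-0.08  0.25 -0.45  2.17  0.16  0.75 -2.18]
```

```bash
python3 -m pendant '[[0.085,0.0015,-0.001,0.03,0],[0.085,0,0,0.033,0],[0.085,0,0,0.033,0],[0.085,0,0,0.0130,0],[0.085,0,0,0,0],[0.05,0,0,0,0],[0.05,0,0,0,0],[0.05,0,0,0,0],[0.05,0,0,0,0],[0.05,0,0,0,0],[0.05,0,0,0,0]]' 40
python3 -c "
from h import *
print(go([0.590,-.4133,.34]))"
```

```text
t: 12.43
eef_pos: [0.4133, 0.1479, 0.2033]
tool_rot: [-0.0, 1.0, 0.012, 0.001]
contact_force: [-1.1, -1.8, 8.5]
gripper_width: 0.672
grasp_force: 43.3
[ 0.1633  0.5653 -0.1365]
```

```bash
python3 -m pendant '[[0.05,0,0,-0.034,0],[0.05,0,0,-0.034,0],[0.05,0,0,-0.034,0],[0.05,0.010,0.030,-0.034,0],[0.05,0.011,0.038,0,0],[0.05,0.011,0.038,0,0],[0.05,0.011,0.038,0,0],[0.05,0.011,0.038,0,0],[0.05,0.011,0.038,0,0],[0.05,0.011,0.038,0,0],[0.05,0.011,0.038,0,0],[0.05,0.011,0.038,0,0]]'
python3 -m pendant '[[0.05,0.011,0.038,0,0],[0.05,0.011,0.038,0,0],[0.05,0.011,0.038,0,0],[0.05,0.011,0.038,0,0],[0.05,0.011,0.038,0,0],[0.05,0.010,0.038,0,0],[0.05,0,0,0,0],[0.05,0,0,0,0],[0.05,0,0,0,0]]' 
python3 -c "
from h import *
print(go([0.591,-.413,.218]))
p,W,d=cloud('wrist')
m=masks(p)['blue']&(W[...,2]>.052)&(W[...,2]<.07)&(d>0);r=W[m];print(m.sum(),r.min(0),r.max(0));cv2.imwrite('pics/w3.png',p)"
```

```text
t: 13.43
eef_pos: [0.5179, -0.1825, 0.3352]
tool_rot: [0.0, 1.0, 0.013, 0.001]
contact_force: [1.2, 1.2, -0.8]
gripper_width: 0.669
grasp_force: 44.0
t: 14.18
eef_pos: [0.5884, -0.4063, 0.3343]
tool_rot: [-0.001, 1.0, 0.012, -0.0]
contact_force: [-0.3, 0.6, -2.7]
gripper_width: 0.667
grasp_force: 44.0
[0.0024 0.0068 0.1163]
2769 [ 0.43147534 -0.48481184  0.0520451 ] [ 0.62932335 -0.34420912  0.06473643]
```

View pics/w3.png

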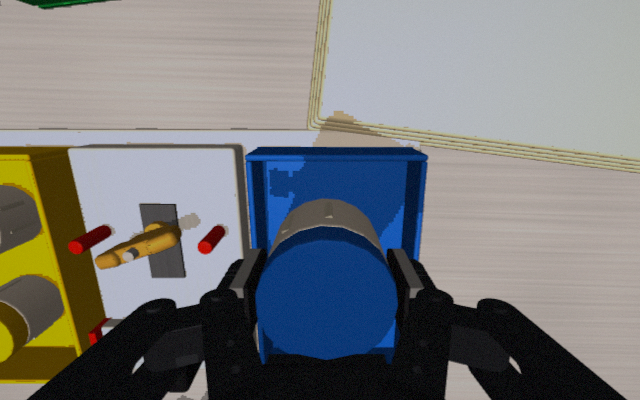

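The blue jar is held upright over the blue bin, whose rim spans columns 248–425, and both yellow jars are standing at left. I'll lower.

```bash
python3 -m pendant '[[0.05,0.0025,0.0075,0.035,0],[0.05,0,0,0.035,0],[0.05,0,0,0.033,0],[0.05,0,0,0.011,0],[0.05,0,0,0.003,0],[0.05,0,0,0,0],[0.072,0,0,0,0],[0.072,0,0,0,0],[0.072,0,0,0,0],[0.072,0,0,-0.02,0],[0.072,0,0,-0.035,0],[0.085,0,0,-0.04,0]]'
python3 look.py; python3 -c "
from h import *
print(go([0.5074,.265,.31]))"
```

```text
t: 15.23
eef_pos: [0.5906, -0.4138, 0.3121]
tool_rot: [-0.001, 1.0, 0.013, -0.001]
contact_force: [0.3, -0.4, 0.1]
gripper_width: 0.959
grasp_force: 0.0
blue 244 [249. 195.] [0.6078 0.2627 0.0652] 0.0651 [0.056 0.057]
blue 61 [442. 199.] [ 0.5844 -0.3499  0.0644] 0.0645 [0.106 0.033]
blue 136 [464. 200.] [ 0.5809 -0.414   0.0773] 0.0777 [0.031 0.055]
blue 248 [248. 226.] [0.5075 0.2652 0.0645] 0.0644 [0.052 0.054]
blue 68 [447. 244.] [ 0.4431 -0.3598  0.0639] 0.0641 [0.106 0.062]
yellow 296 [367. 225.] [ 0.5065 -0.1106  0.0639] 0.0642 [0.219 0.142]
yellow 266 [366. 208.] [ 0.5585 -0.1074  0.077 ] 0.077 [0.057 0.054]
yellow 271 [367. 238.] [ 0.4658 -0.1086  0.0766] 0.077 [0.056 0.057]
tcp [ 0.5933 -0.4153  0.3237] xaxis [1.    0.025 0.01 ]
[-0.0692 -0.6823  0.0085]
```

```bash
python3 -m pendant '[[0.085,-0.004,-0.038,0,0],[0.085,-0.004,-0.038,0,0],[0.085,-0.004,-0.038,0,0],[0.085,-0.004,-0.038,0,0],[0.085,-0.004,-0.038,0,0],[0.085,-0.004,-0.038,0,0],[0.085,-0.004,-0.038,0,0],[0.085,-0.004,-0.038,0,0],[0.085,-0.004,-0.038,0,0],[0.085,-0.004,-0.038,0,0],[0.085,-0.004,-0.038,0,0],[0.085,-0.004,-0.038,0,0]]'
python3 -m pendant '[[0.085,-0.004,-0.038,0,0],[0.085,-0.004,-0.038,0,0],[0.085,-0.004,-0.038,0,0],[0.085,-0.004,-0.038,0,0],[0.085,-0.004,-0.038,0,0],[0.085,-0.001,-0.036,0,0],[0.085,0,0,0,0],[0.085,0,0,0,0],[0.085,0,0,0,0]]' 
python3 look.py;python3 look.py wrist; python3 -c "
from h import *
print(go([0.508,.265,.2]),bot.get_obs()['q'].round(2))"
```

```text
t: 16.28
eef_pos: [0.5316, 0.0422, 0.3136]
tool_rot: [-0.0, 1.0, 0.012, 0.001]
contact_force: [0.4, -0.1, 0.7]
gripper_width: 0.997
grasp_force: 0.0
t: 17.03
eef_pos: [0.5054, 0.2655, 0.3129]
tool_rot: [0.0, 1.0, 0.013, 0.001]
contact_force: [-0.1, -1.6, -0.7]
gripper_width: 0.995
grasp_force: 0.0
blue 574 [463. 210.] [ 0.551  -0.4136  0.0699] 0.0677 [0.22  0.144]
blue 245 [249. 195.] [0.6079 0.2629 0.0651] 0.0652 [0.055 0.057]
yellow 297 [367. 225.] [ 0.5054 -0.1105  0.0638] 0.0641 [0.218 0.143]
yellow 266 [366. 208.] [ 0.5585 -0.1074  0.0767] 0.0769 [0.057 0.054]
yellow 271 [367. 238.] [ 0.4658 -0.1087  0.0772] 0.0775 [0.053 0.056]
tcp [0.5056 0.2647 0.3127] xaxis [1.    0.024 0.001]
blue 6765 [332.  59.] [0.6086 0.2623 0.0637] 0.0637 [0.057 0.057]
blue 4539 [325. 209.] [0.5084 0.2647 0.0638] 0.0638 [0.056 0.056]
tcp [0.5057 0.2642 0.3126] xaxis [1.    0.023 0.001]
[ 0.0022 -0.0008  0.1126] [-0.31  0.44 -0.36  1.87  0.2   0.86 -2.32]
```

```bash
python3 -m pendant '[[0.085,0.0025,-0.001,0.032,0],[0.085,0,0,0.033,0],[0.085,0,0,0.033,0],[0.085,0,0,0.0130,0],[0.085,0,0,0,0],[0.05,0,0,0,0],[0.05,0,0,0,0],[0.05,0,0,0,0],[0.05,0,0,0,0],[0.05,0,0,0,0],[0.05,0,0,0,0]]' 40
python3 -c "
from h import *
print(go([0.520,-.415,.34]))"
```

```text
t: 18.05
eef_pos: [0.5086, 0.2673, 0.2036]
tool_rot: [-0.001, 1.0, 0.012, 0.002]
contact_force: [-0.1, -1.2, 7.6]
gripper_width: 0.67
grasp_force: 43.4
[-0.005   0.6822 -0.1374]
```

```bash
python3 -m pendant '[[0.05,0,0,-0.034,0],[0.05,0,0,-0.034,0],[0.05,0,0,-0.034,0],[0.05,0.001,0.034,-0.034,0],[0.05,0.0015,0.038,0,0],[0.05,0.0015,0.038,0,0],[0.05,0.0015,0.038,0,0],[0.05,0.0015,0.038,0,0],[0.05,0.0015,0.038,0,0],[0.05,0.0015,0.038,0,0],[0.05,0.0015,0.038,0,0],[0.05,0.0015,0.038,0,0]]'
python3 -m pendant '[[0.05,0.0015,0.038,0,0],[0.05,0.0015,0.038,0,0],[0.05,0.0015,0.038,0,0],[0.05,0.0015,0.038,0,0],[0.05,0.0015,0.038,0,0],[0.05,0.0015,0.038,0,0],[0.05,0.0015,0.038,0,0],[0.05,0.0015,0.038,0,0],[0.05,0.002,0.036,0,0],[0.05,0,0,0,0],[0.05,0,0,0,0],[0.05,0,0,0,0]]' 
python3 -c "
from h import *
print(go([0.520,-.4145,.217]))"
```

```text
t: 19.05
eef_pos: [0.5286, -0.0679, 0.334]
tool_rot: [0.0, 1.0, 0.013, 0.001]
contact_force: [-0.6, -0.1, -1.0]
gripper_width: 0.667
grasp_force: 43.6
t: 20.05
eef_pos: [0.5515, -0.4049, 0.3332]
tool_rot: [-0.0, 1.0, 0.013, 0.0]
contact_force: [0.4, 0.1, -1.6]
gripper_width: 0.666
grasp_force: 43.7
[-0.0318  0.0089  0.1162]
```

```bash
python3 -m pendant '[[0.05,-0.032,0.010,0,0],[0.05,0,0,0,0],[0.05,0,0,0,0],[0.05,0,0,0,0]]'; python3 look.py
python3 -c "
from h import *
print(go([0.520,-.4145,.217]))"
```

```text
t: 20.38
eef_pos: [0.5204, -0.4147, 0.3335]
tool_rot: [-0.0, 1.0, 0.014, 0.001]
contact_force: [0.7, 0.3, -1.3]
gripper_width: 0.663
grasp_force: 43.7
blue 226 [456. 218.] [ 0.5268 -0.3923  0.0637] 0.0636 [0.221 0.139]
blue 240 [249. 195.] [0.6078 0.263  0.065 ] 0.065 [0.055 0.056]
blue 256 [463. 196.] [ 0.5915 -0.4126  0.0773] 0.0774 [0.054 0.057]
yellow 294 [367. 226.] [ 0.505  -0.1107  0.0638] 0.064 [0.219 0.143]
yellow 263 [366. 208.] [ 0.5585 -0.1073  0.0768] 0.0772 [0.058 0.054]
yellow 273 [367. 238.] [ 0.4657 -0.1087  0.0768] 0.0772 [0.056 0.057]
tcp [ 0.5208 -0.4146  0.3334] xaxis [1.    0.028 0.001]
[-0.001  -0.      0.1164]
```

```bash
python3 -m pendant '[[0.05,-0.001,0,0.035,0],[0.05,0,0,0.035,0],[0.05,0,0,0.033,0],[0.05,0,0,0.011,0],[0.05,0,0,0.003,0],[0.05,0,0,0,0],[0.072,0,0,0,0],[0.072,0,0,0,0],[0.072,0,0,0,0],[0.072,0,0,-0.02,0],[0.072,0,0,-0.035,0],[0.085,0,0,-0.04,0]]'
python3 look.py; python3 -c "
from h import *
print(go([0.608,.263,.31]))"
```

```text
t: 21.43
eef_pos: [0.5181, -0.4159, 0.3105]
tool_rot: [-0.001, 1.0, 0.013, -0.002]
contact_force: [0.6, -0.3, -0.5]
gripper_width: 0.96
grasp_force: 0.0
blue 487 [459. 206.] [ 0.5615 -0.4021  0.0709] 0.0728 [0.221 0.14 ]
blue 242 [249. 195.] [0.6079 0.2629 0.0649] 0.0649 [0.057 0.056]
blue 94 [465. 224.] [ 0.5037 -0.4152  0.077 ] 0.0773 [0.022 0.05 ]
yellow 265 [367. 229.] [ 0.4931 -0.1113  0.0638] 0.0638 [0.218 0.142]
yellow 264 [366. 208.] [ 0.5585 -0.1075  0.0771] 0.0772 [0.057 0.054]
yellow 270 [367. 238.] [ 0.4656 -0.1089  0.0767] 0.0772 [0.056 0.056]
tcp [ 0.5207 -0.4178  0.3211] xaxis [1.    0.025 0.009]
[ 0.104  -0.6785  0.0076]
```

18 rows at (0.0058, −0.0377).

```bash
python3 -m pendant '[[0.085,0.0058,-0.0377,0,0],[0.085,0.0058,-0.0377,0,0],[0.085,0.0058,-0.0377,0,0],[0.085,0.0058,-0.0377,0,0],[0.085,0.0058,-0.0377,0,0],[0.085,0.0058,-0.0377,0,0],[0.085,0.0058,-0.0377,0,0],[0.085,0.0058,-0.0377,0,0],[0.085,0.0058,-0.0377,0,0],[0.085,0.0058,-0.0377,0,0],[0.085,0.0058,-0.0377,0,0],[0.085,0.0058,-0.0377,0,0]]'
python3 -m pendant '[[0.085,0.0058,-0.0377,0,0],[0.085,0.0058,-0.0377,0,0],[0.085,0.0058,-0.0377,0,0],[0.085,0.0058,-0.0377,0,0],[0.085,0.0058,-0.0377,0,0],[0.085,0.0058,-0.0377,0,0],[0.085,0,0,0,0],[0.085,0,0,0,0],[0.085,0,0,0,0]]' 
python3 look.py;python3 look.py wrist; python3 -c "
from h import *
print(go([0.6085,.2625,.2]),bot.get_obs()['q'].round(2))"
```

```text
t: 22.48
eef_pos: [0.5771, 0.0394, 0.3117]
tool_rot: [0.0, 1.0, 0.012, 0.001]
contact_force: [0.7, -0.6, -0.3]
gripper_width: 0.993
grasp_force: 0.0
t: 23.23
eef_pos: [0.6061, 0.2644, 0.3111]
tool_rot: [0.0, 1.0, 0.013, 0.0]
contact_force: [0.1, -0.3, 0.7]
gripper_width: 0.997
grasp_force: 0.0
blue 578 [463. 209.] [ 0.5513 -0.4131  0.0697] 0.0678 [0.221 0.143]
blue 273 [465. 219.] [ 0.5189 -0.4145  0.077 ] 0.0771 [0.054 0.057]
yellow 294 [367. 225.] [ 0.5058 -0.1111  0.0638] 0.0637 [0.218 0.142]
yellow 262 [366. 208.] [ 0.5584 -0.1074  0.0773] 0.0775 [0.058 0.054]
yellow 273 [367. 238.] [ 0.4657 -0.1088  0.0766] 0.077 [0.056 0.056]
tcp [0.6063 0.2632 0.311 ] xaxis [1.    0.024 0.   ]
blue 4616 [326. 210.] [0.6093 0.2624 0.0638] 0.0638 [0.056 0.056]
tcp [0.6065 0.2628 0.311 ] xaxis [1.    0.023 0.   ]
[0.002  0.0002 0.111 ] [-0.3   0.56 -0.29  1.66  0.19  0.95 -2.2 ]
```

```bash
python3 -m pendant '[[0.085,0.0025,0,0.032,0],[0.085,0,0,0.033,0],[0.085,0,0,0.033,0],[0.085,0,0,0.0130,0],[0.085,0,0,0,0],[0.05,0,0,0,0],[0.05,0,0,0,0],[0.05,0,0,0,0],[0.05,0,0,0,0],[0.05,0,0,0,0],[0.05,0,0,0,0]]' 40
python3 -c "
from h import *
print(go([0.449,-.4165,.34]))"
```

```text
t: 24.25
eef_pos: [0.6097, 0.2649, 0.2025]
tool_rot: [-0.001, 1.0, 0.012, 0.002]
contact_force: [0.2, -1.8, 6.9]
gripper_width: 0.67
grasp_force: 43.5
[-0.1769  0.6771 -0.1391]
```

```bash
python3 -m pendant '[[0.05,0,0,-0.034,0],[0.05,0,0,-0.034,0],[0.05,0,0,-0.034,0],[0.05,-0.008,0.032,-0.034,0],[0.05,-0.010,0.038,0,0],[0.05,-0.010,0.038,0,0],[0.05,-0.010,0.038,0,0],[0.05,-0.010,0.038,0,0],[0.05,-0.010,0.038,0,0],[0.05,-0.010,0.038,0,0],[0.05,-0.010,0.038,0,0],[0.05,-0.010,0.038,0,0]]'
python3 -m pendant '[[0.05,-0.010,0.038,0,0],[0.05,-0.010,0.038,0,0],[0.05,-0.010,0.038,0,0],[0.05,-0.010,0.038,0,0],[0.05,-0.010,0.038,0,0],[0.05,-0.010,0.038,0,0],[0.05,-0.010,0.038,0,0],[0.05,-0.010,0.038,0,0],[0.05,-0.008,0.038,0,0],[0.05,0,0,0,0],[0.05,0,0,0,0],[0.05,0,0,0,0]]' 
python3 look.py|grep blue;python3 -c "
from h import *
print(go([0.449,-.4165,.217]))"
```

```text
t: 25.25
eef_pos: [0.529, -0.0712, 0.3328]
tool_rot: [0.0, 1.0, 0.013, 0.001]
contact_force: [2.0, -0.7, -1.2]
gripper_width: 0.669
grasp_force: 43.8
t: 26.25
eef_pos: [0.4506, -0.4132, 0.3322]
tool_rot: [-0.0, 1.0, 0.013, 0.0]
contact_force: [0.3, 1.5, -1.4]
gripper_width: 0.668
grasp_force: 43.8
blue 70 [480. 196.] [ 0.5923 -0.4698  0.0641] 0.064 [0.12  0.052]
blue 126 [444. 214.] [ 0.539  -0.3542  0.0641] 0.0642 [0.218 0.066]
blue 263 [463. 196.] [ 0.591  -0.4124  0.0772] 0.0773 [0.055 0.058]
blue 269 [465. 219.] [ 0.5191 -0.4147  0.0768] 0.0769 [0.054 0.057]
blue 61 [469. 254.] [ 0.4127 -0.4269  0.0637] 0.0637 [0.008 0.123]
[-0.0023  0.0041  0.1151]
```

```bash
python3 -m pendant '[[0.05,-0.001,0.003,0.035,0],[0.05,0,0,0.035,0],[0.05,0,0,0.030,0],[0.05,0,0,0.012,0],[0.05,0,0,0.003,0],[0.05,0,0,0,0],[0.072,0,0,0,0],[0.072,0,0,0,0],[0.072,0,0,0,0],[0.072,0,0,-0.02,0],[0.072,0,0,-0.035,0],[0.085,0,0,-0.04,0]]'
python3 -m pendant '[[0.085,0,-0.02,-0.03,0],[0.085,0.02,-0.035,-0.02,0],[0.085,0.03,-0.025,0,0],[0.085,0.03,-0.025,0,0],[0.085,0,-0.02,0,0],[0.085,0,0,0,0],[0.085,0,0,0,0],[0.085,0,0,0,0]]'
python3 look.py
python3 -c "
from h import *
p,R=pose();pp,W,d=cloud('wrist');cv2.imwrite('pics/w4.png',pp)
h=cv2.cvtColor(pp,cv2.COLOR_BGR2HSV)
# grip: dark & high
m=(W[...,2]>.085)&(W[...,2]<.102)&(d>0)&(h[...,2]<60)&(W[...,0]<.50);m[:, :]&=(W[...,0]>.40)&(W[...,1]>-.33)&(W[...,1]<-.19)
print('lock',m.sum(),np.median(W[m],0) if m.any() else 0)
if m.any():print(cv2.minAreaRect(W[m][:,:2].astype(np.float32)*1000))
n=(W[...,2]>.078)&(W[...,2]<.095)&(h[...,0]>10)&(h[...,0]<30)&(h[...,1]>110)&(W[...,0]>.51)&(W[...,0]<.6)&(W[...,1]>-.31)&(W[...,1]<-.21)
print('nut',n.sum());print(cv2.minAreaRect(W[n][:,:2].astype(np.float32)*1000))
r=(d>0)&((h[...,0]<5)|(h[...,0]>174))&(h[...,1]>150)&(W[...,2]>.07)&(W[...,2]<.09)
k,l,s,c=cv2.connectedComponentsWithStats(r.astype(np.uint8))
for i in range(1,k):
  if s[i,4]>25: print('red',s[i,4],c[i],W[l==i].mean(0))
"
```

```text
t: 27.3
eef_pos: [0.449, -0.4163, 0.3121]
tool_rot: [-0.001, 1.0, 0.013, -0.001]
contact_force: [0.3, -0.8, 0.3]
gripper_width: 0.963
grasp_force: 0.0
t: 27.97
eef_pos: [0.5245, -0.2934, 0.361]
tool_rot: [0.001, 1.0, 0.012, 0.0]
contact_force: [0.3, -0.6, -0.5]
gripper_width: 0.993
grasp_force: 0.0
yellow 293 [367. 226.] [ 0.5042 -0.1103  0.0637] 0.0637 [0.219 0.142]
yellow 264 [366. 208.] [ 0.5587 -0.1074  0.077 ] 0.0771 [0.057 0.054]
yellow 273 [367. 238.] [ 0.4655 -0.1087  0.0767] 0.0768 [0.056 0.056]
tcp [ 0.5242 -0.2939  0.3608] xaxis [1.    0.023 0.   ]
lock 725 [ 0.44976266 -0.28624569  0.09680778]
((446.1473083496094, -285.8911437988281), (26.45848274230957, 18.594364166259766), 1.1992608308792114)
nut 1169
((554.3192138671875, -263.64532470703125), (11.93560791015625, 65.77769470214844), 20.604610443115234)
red 195 [226.27692308 162.06153846] [ 0.55395391 -0.21479893  0.077467  ]
red 166 [349.31325301 161.90963855] [ 0.55630154 -0.31308042  0.07793659]
```

View pics/w4.png

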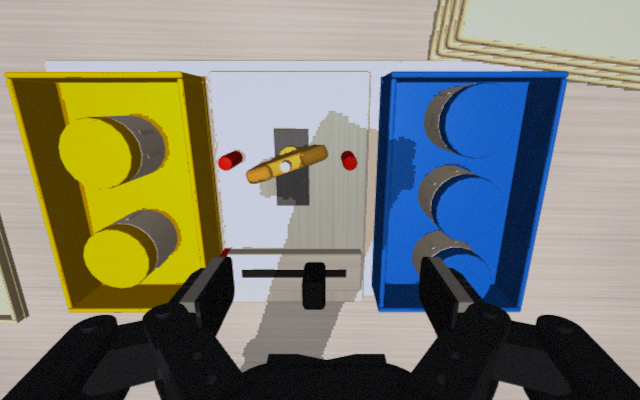

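All five jars stand in their bins: yellow at (95,155) and (118,255), blue at (475,120), (465,200) and (455,270). The lock grip is at (314,285), its red end at (225,252) on the left. The nut is at (287,163) and the posts at (226,162) and (349,162). The post midpoint is (0.555, −0.264), which matches nut_grip. I'll move to the lock.

```bash
python3 -c "
from h import *
pp,W,d=cloud('wrist');h=cv2.cvtColor(pp,cv2.COLOR_BGR2HSV)
r=(d>0)&((h[...,0]<5)|(h[...,0]>174))&(h[...,1]>150)&(W[...,0]<.5)
print(r.sum(),W[r].min(0),W[r].max(0));print(go([.4465,-.286,.30]))"
```

```text
57 [ 0.44357393 -0.29408961  0.04435311] [ 0.46325039 -0.19716057  0.09843734]
[-0.0775 -0.0098  0.0605]
```

```bash
python3 -m pendant '[[0.05,-0.0375,-0.005,0.0,0],[0.05,-0.04,-0.005,0.02,0],[0.05,0,0,0.02,0],[0.05,0,0,0.02,0],[0.05,0,0,0,0],[0.05,0,0,0,0],[0.05,0,0,0,0]]' 40
python3 -c "
from h import *
pp,W,d=cloud('wrist');cv2.imwrite('pics/w5.png',pp);print(go([.4465,-.286,.243]))
m=(d>0)&(W[...,2]>.09)&(W[...,2]<.102)&(W[...,1]<-.265)&(W[...,1]>-.305)&(W[...,0]>.425)&(W[...,0]<.47)
print(m.sum(),cv2.minAreaRect(W[m][:,:2].astype(np.float32)*1000))
h=cv2.cvtColor(pp,cv2.COLOR_BGR2HSV)
r=(d>0)&((h[...,0]<5)|(h[...,0]>174))&(h[...,1]>150)&(W[...,0]<.5)
print(r.sum(),np.percentile(W[r],[5,50,95],axis=0))
"
```

```text
t: 28.7
eef_pos: [0.4508, -0.2853, 0.3027]
tool_rot: [0.0, 1.0, 0.012, 0.001]
contact_force: [0.3, -0.2, 0.4]
gripper_width: 0.588
grasp_force: 0.0
[-0.0046  0.0006  0.06  ]
1399 ((445.51153564453125, -286.3909606933594), (27.255260467529297, 19.844112396240234), 1.69463312625885)
739 [[ 0.42607202 -0.28327628  0.05840444]
 [ 0.44723791 -0.20158361  0.06462148]
 [ 0.46274198 -0.19777134  0.166571  ]]
```

View pics/w5.png

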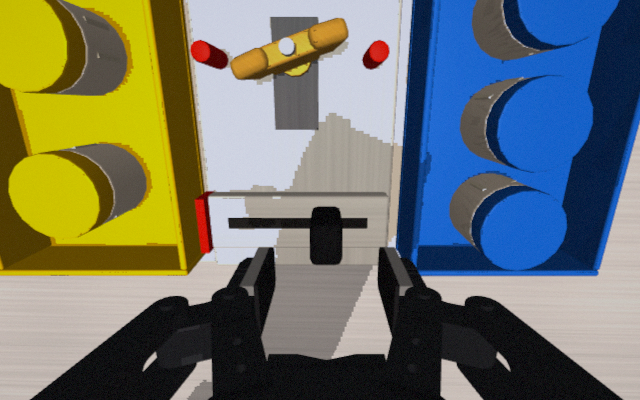

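The grip is at (326,235), centre (0.4455, −0.286). The red stop at (203,222) has its top at about z = 65 mm, so I'll keep the fingertips at 74 mm or above.

```bash
python3 -m pendant '[[0.05,-0.005,0.001,0.016,0],[0.05,0,0,0.02,0],[0.05,0,0,0.02,0],[0.05,0,0,0,0],[0.05,0,0,0,0],[0.01,0,0,0,0],[0.01,0,0,0,0],[0.01,0,0,0,0],[0.01,0,0,0,0],[0.01,0,0,0,0],[0.01,0,0,0,0]]' 40
```

```text
t: 29.67
eef_pos: [0.4459, -0.286, 0.2473]
tool_rot: [0.001, 1.0, 0.013, 0.001]
contact_force: [-0.9, 0.3, 6.0]
gripper_width: 0.229
grasp_force: 40.2
```

Gripped at about 20 mm. I'll drag along carrier +y (tool −y).

```bash
python3 -m pendant '[[0.01,0,-0.01,0,0],[0.01,0,-0.01,0,0],[0.01,0,-0.01,0,0],[0.01,0,-0.01,0,0],[0.01,0,-0.01,0,0],[0.01,0,-0.005,0,0],[0.01,0,0,0,0],[0.01,0,0,0,0]]'
python3 -m pendant '[[0.01,0,-0.004,0,0],[0.01,0,-0.003,0,0],[0.01,0,-0.003,0,0],[0.01,0,0,0,0],[0.01,0,0,0,0]]'
```

```text
t: 30.33
eef_pos: [0.4446, -0.2298, 0.2473]
tool_rot: [0.0, 1.0, 0.013, 0.001]
contact_force: [-1.8, 2.4, 10.3]
gripper_width: 0.231
grasp_force: 40.9
t: 30.75
eef_pos: [0.4442, -0.2237, 0.2474]
tool_rot: [0.003, 1.0, 0.011, 0.002]
contact_force: [1.6, -11.1, 3.4]
gripper_width: 0.224
grasp_force: 40.2
```

```bash
python3 -m pendant '[[0.01,0,-0.002,0,0],[0.01,0,0,0,0],[0.01,0,0,0,0]]'
python3 -m pendant '[[0.01,0,0.003,0,0],[0.05,0,0,0,0],[0.05,0,0,0,0],[0.05,0,0,0,0],[0.05,0,0,0,0],[0.05,0,0,-0.02,0],[0.05,0,0,-0.03,0],[0.05,0,0,-0.03,0],[0.05,-0.005,0.02,-0.02,0],[0.05,0,0,0,0],[0.05,0,0,0,0]]'
cat > feat.py <<'E'
from h import *
pp,W,d=cloud('wrist');h=cv2.cvtColor(pp,cv2.COLOR_BGR2HSV)
m=(d>0)&(W[...,2]>.09)&(W[...,2]<.102)&(W[...,1]<-.19)&(W[...,1]>-.305)&(W[...,0]>.425)&(W[...,0]<.47)
if m.sum()>50:print('lock',m.sum(),cv2.minAreaRect(W[m][:,:2].astype(np.float32)*1000))
n=(W[...,2]>.078)&(W[...,2]<.095)&(h[...,0]>10)&(h[...,0]<30)&(h[...,1]>110)&(W[...,0]>.51)&(W[...,0]<.6)&(W[...,1]>-.31)&(W[...,1]<-.21)
if n.sum()>50:print('nut',n.sum(),cv2.minAreaRect(W[n][:,:2].astype(np.float32)*1000))
r=(d>0)&((h[...,0]<5)|(h[...,0]>174))&(h[...,1]>150)&(W[...,2]>.07)&(W[...,2]<.09)
k,l,s,c=cv2.connectedComponentsWithStats(r.astype(np.uint8))
for i in range(1,k):
  if s[i,4]>25: print('red',s[i,4],c[i],W[l==i].mean(0))
p,R=pose();print('tcp',p.round(4),'xaxis deg',np.degrees(np.arctan2(R[1,0],R[0,0])),bot.get_obs()['q'].round(2))
E
python3 feat.py
```

```text
t: 31.0
eef_pos: [0.444, -0.2233, 0.2474]
tool_rot: [0.004, 1.0, 0.011, 0.002]
contact_force: [1.0, -15.6, 1.0]
gripper_width: 0.222
grasp_force: 39.9
t: 31.92
eef_pos: [0.4391, -0.2423, 0.3466]
tool_rot: [0.001, 1.0, 0.012, 0.001]
contact_force: [-0.1, -0.0, -0.7]
gripper_width: 0.584
grasp_force: 0.0
lock 980 ((444.04931640625, -226.1375274658203), (27.009132385253906, 19.85762596130371), 0.8948073983192444)
nut 1854 ((553.8969116210938, -263.3594055175781), (12.283403396606445, 65.55094909667969), 20.834156036376953)
red 268 [286.67910448  46.20522388] [ 0.55222177 -0.21410971  0.07806118]
red 281 [430.45907473  46.04982206] [ 0.55468463 -0.31223424  0.07747575]
tcp [ 0.4388 -0.2415  0.3454] xaxis deg 1.427333136910048 [ 0.52  0.27 -0.17  2.02  0.06  0.86 -1.22]
```

The slide is at its end stop: the force rose and the local y is +39.8 mm. The nut's wings lie at 110.8° in the world, so q ≈ 1.23 and about 239° clockwise remains. I'll use two strokes, and first turn the tool −109.4° in free air.

```bash
python3 -m pendant '[[0.04,0.03,0.005,0,0],[0.04,0.04,0.008,0,0],[0.04,0.035,0.005,0,0],[0.04,0,0,0,-6.8],[0.04,0,0,0,-6.8],[0.04,0,0,0,-6.8],[0.04,0,0,0,-6.8],[0.04,0,0,0,-6.8],[0.04,0,0,0,-6.8],[0.04,0,0,0,-6.8],[0.04,0,0,0,-6.8],[0.04,0,0,0,-6.8]]' 40
python3 -m pendant '[[0.04,0,0,0,-6.8],[0.04,0,0,0,-6.8],[0.04,0,0,0,-6.8],[0.04,0,0,0,-6.8],[0.04,0,0,0,-6.8],[0.04,0,0,0,-6.8],[0.04,0,0,0,-6.8],[0.04,0,0,0,0],[0.04,0,0,0,0],[0.04,0,0,0,0]]'
python3 feat.py; python3 -c "
from h import *
print(go([.5542,-.2635,.237]))"
```

```text
t: 32.97
eef_pos: [0.5443, -0.2558, 0.3436]
tool_rot: [-0.002, 0.852, 0.523, -0.001]
contact_force: [-0.3, -0.8, 0.7]
gripper_width: 0.469
grasp_force: 0.0
t: 33.8
eef_pos: [0.5444, -0.2566, 0.3448]
tool_rot: [-0.001, 0.573, 0.82, 0.0]
contact_force: [-0.1, -0.3, -0.4]
gripper_width: 0.464
grasp_force: 0.0
lock 1281 ((444.23394775390625, -225.78634643554688), (27.515716552734375, 19.838796615600586), 1.5074857473373413)
nut 1105 ((554.1895141601562, -262.48431396484375), (11.52987289428711, 64.8629150390625), 20.15104103088379)
red 192 [356.57291667 154.54166667] [ 0.55246487 -0.21282719  0.07796715]
red 178 [315.16292135 267.41573034] [ 0.5547686  -0.31156514  0.07718701]
tcp [ 0.5445 -0.2568  0.3451] xaxis deg 110.1207825756952 [ 0.77  0.48 -0.57  1.76  0.3   0.99  0.43]
[-0.0098  0.0069  0.108 ]
```

```bash
python3 -m pendant '[[0.04,-0.0095,0.007,0.02,0],[0.04,0,0,0.03,0],[0.04,0,0,0.03,0],[0.04,0,0,0.02,0],[0.04,0,0,0.008,0],[0.04,0,0,0,0],[0.04,0,0,0,0],[0.005,0,0,0,0],[0.005,0,0,0,0],[0.005,0,0,0,0],[0.005,0,0,0,0],[0.005,0,0,0,0]]' 30
python3 -c "
from h import *
p,R=pose();print(p,np.degrees(np.arctan2(R[1,0],R[0,0])),bot.get_obs()['torque'])"
```

```text
t: 34.85
eef_pos: [0.5544, -0.2642, 0.2396]
tool_rot: [0.001, 0.572, 0.82, -0.0]
contact_force: [-3.8, -0.1, 6.5]
gripper_width: 0.132
grasp_force: 32.3
[ 0.55443188 -0.26420119  0.23956549] 110.19253954564218 [-0.00650033  0.6936175  -0.04084399]
```

```bash
python3 -m pendant '[[0.005,0,0,0,6],[0.005,0,0,0,6],[0.005,0,0,0,6],[0.005,0,0,0,6],[0.005,0,0,0,6],[0.005,0,0,0,6],[0.005,0,0,0,6],[0.005,0,0,0,6],[0.005,0,0,0,6],[0.005,0,0,0,6]]'
python3 -c "
from h import *
p,R=pose();print(p,np.degrees(np.arctan2(R[1,0],R[0,0])),bot.get_obs()['torque'])"
```

```text
t: 35.68
eef_pos: [0.553, -0.2641, 0.2395]
tool_rot: [-0.0, 0.907, 0.422, -0.002]
contact_force: [-9.9, 2.3, 12.3]
gripper_width: 0.133
grasp_force: 33.2
[ 0.55300461 -0.26408254  0.23949104] 49.90015675608332 [0.37087551 2.09247511 0.09286616]
```

```bash
python3 -m pendant '[[0.005,0,0,0,6],[0.005,0,0,0,6],[0.005,0,0,0,6],[0.005,0,0,0,6],[0.005,0,0,0,6],[0.005,0,0,0,6],[0.005,0,0,0,6],[0.005,0,0,0,6],[0.005,0,0,0,6],[0.005,0,0,0,6]]'
python3 -m pendant '[[0.005,0,0,0,6],[0.005,0,0,0,6],[0.005,0,0,0,6],[0.005,0,0,0,6],[0.005,0,0,0,6],[0.005,0,0,0,6],[0.005,0,0,0,6],[0.005,0,0,0,6],[0.005,0,0,0,6],[0.005,0,0,0,6],[0.005,0,0,0,0],[0.005,0,0,0,0]]'
python3 -c "
from h import *
p,R=pose();print(p,np.degrees(np.arctan2(R[1,0],R[0,0])),bot.get_obs()['torque'],bot.get_obs()['q'].round(2))"
```

```text
t: 36.52
eef_pos: [0.5525, -0.2627, 0.2395]
tool_rot: [-0.001, 0.996, -0.088, -0.003]
contact_force: [-12.1, 7.2, 17.8]
gripper_width: 0.133
grasp_force: 33.8
t: 37.52
eef_pos: [0.5536, -0.2614, 0.2395]
tool_rot: [-0.001, 0.821, -0.572, -0.003]
contact_force: [-10.1, 9.3, 17.7]
gripper_width: 0.13
grasp_force: 33.9
[ 0.55356545 -0.26141132  0.23946469] -69.71508526542824 [ 1.87499729  2.20375858 -0.10205122] [ 0.13  0.59  0.28  1.85 -0.23  0.74 -2.25]
```

```bash
python3 -m pendant '[[0.04,0,0,0,0],[0.04,0,0,0,0],[0.04,0,0,0,0],[0.04,0,0,0,0],[0.04,0,0,-0.02,0],[0.04,0,0,-0.03,0],[0.04,0,0,-0.03,0],[0.04,0,0,-0.02,0],[0.04,0,0,0,-6.8],[0.04,0,0,0,-6.8],[0.04,0,0,0,-6.8],[0.04,0,0,0,-6.8]]'
python3 -m pendant '[[0.04,0,0,0,-6.8],[0.04,0,0,0,-6.8],[0.04,0,0,0,-6.8],[0.04,0,0,0,-6.8],[0.04,0,0,0,-6.8],[0.04,0,0,0,-6.8],[0.04,0,0,0,-6.8],[0.04,0,0,0,-6.8],[0.04,0,0,0,-6.8],[0.04,0,0,0,-6.8],[0.04,0,0,0,-6.8],[0.04,0,0,0,-6.8]]'
python3 -m pendant '[[0.04,0,0,0,-6.8],[0.04,0,0,0,-6.8],[0.04,0,0,0,-6.8],[0.04,0,0,0,-6.8],[0.04,0,0,0,-6.8],[0.04,0,0,0,-6.8],[0.04,0,0,0,-6.8],[0.04,0,0,0,-6.8],[0.04,0,0,0,-6.8],[0.04,0,0,0,-6.8],[0.04,0,0,0,0],[0.04,0,0,0,0]]'
python3 feat.py; python3 -c "
from h import *
print(go([.5535,-.2628,.239]))"
```

```text
t: 38.52
eef_pos: [0.5545, -0.2639, 0.338]
tool_rot: [0.0, 0.933, -0.36, 0.0]
contact_force: [1.2, 0.3, 0.1]
gripper_width: 0.468
grasp_force: 0.0
t: 39.52
eef_pos: [0.5544, -0.2641, 0.3377]
tool_rot: [0.0, 0.942, 0.337, 0.0]
contact_force: [-0.1, -0.2, 0.2]
gripper_width: 0.468
grasp_force: 0.0
t: 40.52
eef_pos: [0.5543, -0.2642, 0.3377]
tool_rot: [-0.0, 0.596, 0.803, 0.0]
contact_force: [-0.7, -1.0, -0.1]
gripper_width: 0.464
grasp_force: 0.0
lock 1417 ((444.3232727050781, -225.89990234375), (28.056461334228516, 20.296449661254883), 2.3542773723602295)
nut 1218 ((554.3165893554688, -262.9015197753906), (11.976612091064453, 65.53700256347656), 20.318628311157227)
red 208 [344.33173077 139.9375    ] [ 0.5527341  -0.21300968  0.07817189]
red 196 [309.63265306 260.5255102 ] [ 0.55514815 -0.31153051  0.07722972]
tcp [ 0.5543 -0.2641  0.3377] xaxis deg 106.79751650533541 [ 0.62  0.47 -0.37  1.75  0.2   0.96  0.46]
[ 0.0014 -0.0005  0.0987]
```

```bash
python3 -m pendant '[[0.04,0.001,-0.0005,0.02,-3.5],[0.04,0,0,0.03,0],[0.04,0,0,0.03,0],[0.04,0,0,0.0187,0],[0.04,0,0,0,0],[0.04,0,0,0,0],[0.005,0,0,0,0],[0.005,0,0,0,0],[0.005,0,0,0,0],[0.005,0,0,0,0],[0.005,0,0,0,0]]' 40
python3 -m pendant '[[0.005,0,0,0,6],[0.005,0,0,0,6],[0.005,0,0,0,6],[0.005,0,0,0,6],[0.005,0,0,0,6],[0.005,0,0,0,6],[0.005,0,0,0,6],[0.005,0,0,0,6],[0.005,0,0,0,3],[0.005,0,0,0,0]]'
python3 -c "
from h import *
p,R=pose();print(p,np.degrees(np.arctan2(R[1,0],R[0,0])),bot.get_obs()['torque'])"
```

```text
t: 41.48
eef_pos: [0.5539, -0.2634, 0.2411]
tool_rot: [0.001, 0.57, 0.822, -0.0]
contact_force: [-3.1, 0.5, 5.4]
gripper_width: 0.128
grasp_force: 40.5
t: 42.32
eef_pos: [0.5532, -0.2634, 0.241]
tool_rot: [0.0, 0.869, 0.495, -0.0]
contact_force: [-6.3, 0.2, 9.2]
gripper_width: 0.129
grasp_force: 40.9
[ 0.5531664  -0.2634048   0.24104549] 59.316955819081066 [-2.99905548e-04  1.24053513e+00 -4.02712222e-02]
```

```bash
python3 -m pendant '[[0.005,0,0,0,3],[0.005,0,0,0,3],[0.005,0,0,0,2],[0.005,0,0,0,2],[0.005,0,0,0,0],[0.005,0,0,0,0]]'
cat > tq.py <<'E'
from h import *
p,R=pose();print(p,np.degrees(np.arctan2(R[1,0],R[0,0])),bot.get_obs()['torque'])
E
python3 tq.py
python3 -m pendant '[[0.005,0,0,0,2],[0.005,0,0,0,2],[0.005,0,0,0,0],[0.005,0,0,0,0]]'; python3 tq.py
```

```text
t: 42.82
eef_pos: [0.5531, -0.2632, 0.241]
tool_rot: [0.001, 0.908, 0.42, -0.001]
contact_force: [-6.6, -0.2, 10.4]
gripper_width: 0.132
grasp_force: 49.5
[ 0.5531197  -0.26324817  0.24103317] 49.66701221636254 [-0.06309092  1.45795359  1.03382462]
t: 43.15
eef_pos: [0.5532, -0.2631, 0.2411]
tool_rot: [0.001, 0.921, 0.39, -0.001]
contact_force: [-7.4, 0.1, 10.3]
gripper_width: 0.126
grasp_force: 80.4
[ 0.5531715  -0.26310903  0.24112595] 45.85859987002023 [-0.09230455  1.55584532  2.06434563]
```

The torque is up to 2 N·m at the expected angle (stop predicted at 51.9°), so the nut is on its hard stop. I'll open, lift clear and verify.

```bash
python3 -m pendant '[[0.04,0,0,0,0],[0.04,0,0,0,0],[0.04,0,0,0,0],[0.04,0,0,0,0],[0.04,0,0,-0.02,0],[0.04,0,0,-0.03,0],[0.04,0,0,-0.035,0],[0.04,0,0,-0.035,0],[0.04,0,0,-0.03,0],[0.04,0,0,0,0],[0.04,0,0,0,0],[0.04,0,0,0,0]]'
python3 feat.py; python3 -c "
from h import *
cv2.imwrite('pics/w6.png',bot.read_camera('wrist')[0]);cv2.imwrite('pics/side6.png',bot.read_camera('side')[0])"
```

```text
t: 44.15
eef_pos: [0.5534, -0.2629, 0.3886]
tool_rot: [-0.0, 0.922, 0.387, -0.0]
contact_force: [-0.1, -0.2, 0.1]
gripper_width: 0.469
grasp_force: 0.0
lock 654 ((444.035400390625, -226.2583465576172), (27.964088439941406, 20.014755249023438), 1.3716822862625122)
nut 844 ((554.6220092773438, -263.36370849609375), (65.75057983398438, 11.93027400970459), 52.09210968017578)
red 143 [286.15384615 150.66433566] [ 0.5542074  -0.21340741  0.07799791]
red 126 [363.6031746  224.05555556] [ 0.55607474 -0.31172186  0.07739453]
tcp [ 0.5532 -0.2628  0.3878] xaxis deg 45.52996870638381 [ 0.39  0.39 -0.07  1.72  0.03  1.03 -0.46]
```

View pics/w6.png

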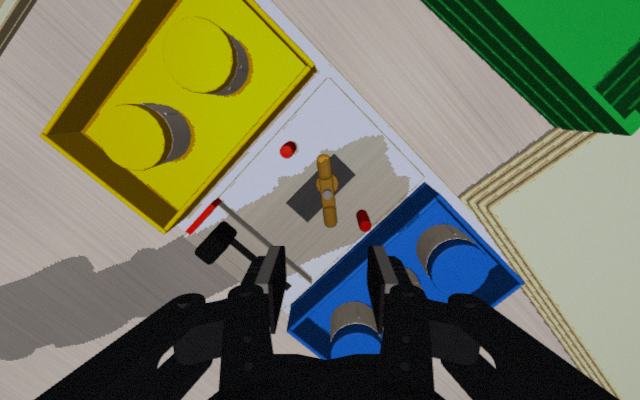

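View pics/side6.png

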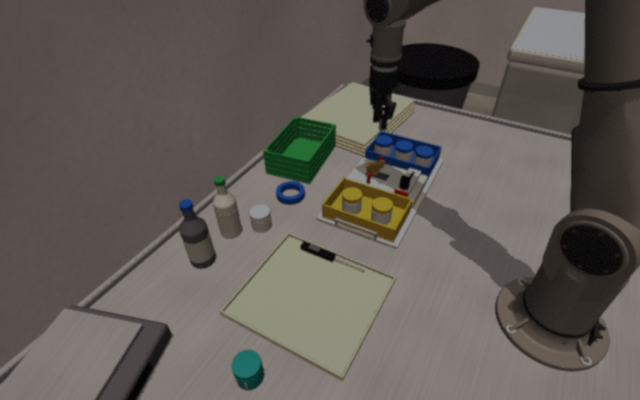

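The wrist view has the nut at (327,190) with q ≈ 5.40. The lock grip at (215,243) is beside the red stop at (203,217). The side view shows three blue and two yellow jars upright in their bins, the tray empty of jars and the bystanders unmoved.

```bash
python3 -c "
from h import *
print(bot.hand_in())"
```

```text
the job is handed in; nothing more can be done
None
```

I packed all five jars upright (three blue, two yellow), pushed the lock slide to its end stop, tightened the wing nut to its hard stop (about 5.40 rad) and handed the job in at about 44 s; no verdict came back.

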